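# Hold the set-screw collar on the flat of the bare conveyor drive shaft

### The job

One of the drive head's two shafts already carries its capped collar; find the bare one, feel for its flats with the fingers and turn it until a flat squarely faces the notched key guide in front of it. Then pick up the loose collar that has the set screw (not the plain spacer ring), slide it down over that shaft with the screw's head towards the key guide to about halfway along the flats, and pull it away from the guide so that the screw's tip bears snugly, not hard, on the flat. Finish while holding the collar there upright, gripped and pressed on the flat; do not touch the capped collar, and leave everything else where it is.

Things in the scene. Friction and masses are not known exactly. Their poses are not given: they have to be found in the camera images.
- head: fixed aluminium drive head, 120 x 250 x 55 mm (x, y, z); origin at the centre of its underside; position and yaw vary. Its -x side is the front. On top, 50 mm in front (-x) of each shaft's axis, stands its key guide: two small cheeks with a 10 mm notch between, 26 mm wide in all, 10 mm tall. A motor sticks out behind, lower than the top
- left_shaft: upright steel shaft at head y = +75 (left) mm, 20 mm diameter, 60 mm tall above the head's top face, where its origin lies on its axis. Lowest 15 mm round; above, up to its top, two opposite flats, 13 mm across. Its x axis is square to the flats (half a turn is the same). Turns about z either way with 0.12 N m of drag, stays as left. Flats start over 0.4 rad from square to the head
- right_shaft: upright steel shaft at head y = -75 (right) mm, 20 mm diameter, 60 mm tall above the head's top face, where its origin lies on its axis. Lowest 15 mm round; above, up to its top, two opposite flats, 13 mm across. Its x axis is square to the flats (half a turn is the same). Turns about z either way with 0.12 N m of drag, stays as left. Flats start over 0.4 rad from square to the head
- left_seat (a point): point on the left shaft's axis at the head's top face (z 55 mm); its axes are those of the head and do not turn with the shaft
- right_seat (a point): point on the right shaft's axis at the head's top face (z 55 mm); its axes are those of the head and do not turn with the shaft
- capped_collar: finished steel collar with a closed domed cap, 44 mm diameter, 67 mm tall, fixed over one of the two shafts (which one varies) and hiding it. Origin at the centre of its underside, on the head's top face. The bare shaft has only a washer (36 mm diameter, 2 mm thick) at its foot
- collar: loose steel shaft collar lying flat on the bench: ring of 44 mm outer diameter, 24.5 mm bore, 24 mm tall, about 0.2 kg, one set screw in its -x side at half height. Origin at the centre of its underside; z up. It lies in either of two places, the spacer in the other
- screw: set screw fixed in the collar along its x, 12 mm above the underside. A 10 mm head stands 10 mm out on the -x side; the 5 mm tip reaches into the bore to 7.8 mm from the collar's axis, so it passes down the shaft only along a flat: 1.3 mm clear of it when centred, bearing on it when the collar is moved 1.3 mm along its +x. Origin on the collar's axis
- screw_head (a point): outer end of the screw's head, 32 mm from the collar's axis on its -x side, 12 mm above its underside
- spacer: plain steel spacer ring like the collar (44 mm outer, 24.5 mm bore, 24 mm tall) but with no screw; leave it. Origin at the centre of its underside
- screwdriver: screwdriver lying on the bench, bystander
- tape: empty copper-coloured tape ring, 84 mm diameter, 25 mm tall, lying on the bench, bystander; origin at the centre of its underside
- bottle: small clear bottle, 52 mm diameter, 110 mm tall, bystander; origin at the centre of its underside
- fan: black cooling fan standing upright, 80 mm square, 25 mm thick, bystander; origin at the centre of its underside
- hex_key: L-shaped steel hex key lying on the bench, legs 90 and 30 mm, 6 mm thick, bystander; origin on the bench under the middle of the long leg

How it is judged:
By the outcome, as a careful person would: the job done as asked, in the order asked, and still so for the second after the job is handed in, while the arm keeps its last pose, push and grip.
It also fails if it takes over 64 s, if anything falls off the work surface, if the arm or the gripper's body presses on something with over 40 N, if the wrist force passes 120 N, or if a joint passes its speed limit or range.

### The arm

A 6-joint arm with a two-finger parallel gripper is mounted at the origin on the work surface. World frame = base frame: x ahead of the robot, y to its left, z up, the work surface at z = 0. Lengths are in m, angles in degrees, forces in N, time in s.
With the tool pointing down it reaches from about 0.35 to 0.875 m from the base axis. Payload 4.2 kg.
Tool frame: the origin (TCP) lies midway between the tips of the shut fingers; the grasp point (between the pads) lies 19 mm behind it; z points along the fingers, y is the line along which they close (so a half turn about z gives the same grasp; the last joint's range is limited). The gripper opens to 87 mm and grips with 3 to 60 N. Pads are 19 mm wide; open, the fingers measure 117 mm over their backs; the gripper's body (75 mm by 190 mm) begins 51 mm behind the grasp point.
Start: joints at [88.843, 22.042, 0.453, 0, -68.411, -14.817], TCP at [0.172, 0.601, 0.223] pointing down, gripper open.
Joint ranges: [-179.83, 179.83], [-69.29, 118.12], [-61.27, 80.66], [-181.25, 117.63], [-171.15, -9.14], [-177.46, 177.46]. Speed limits (degrees/s): [159.86, 159.86, 180, 180, 180, 180].

### API

Orientations are given as a 3x3 rotation matrix whose columns are the frame's x, y, z axes.
In Python, from station import r, cams gives the robot as it stands.
- The arm moves only by the tool play_rows, never from a script. Its argument "commands" is text: rows parted by semicolons, each of 6 numbers parted by spaces: the shift along the world's x, y, z normalised to -1 to 1, where 1 is 30 mm, then the turn, a rotation vector about the world's x, y, z normalised to -1 to 1, where 1 is 0.15 rad. A call has 1 to 20 rows; each row shifts and turns the commanded pose from where the row before left it; what a row does not reach is not made up. A row lasts 1/10 s, in which the tool goes at most 50 mm and 8.59 degrees, less where a joint would pass 70% of its speed; a pose out of reach is approached as far as the arm can. A call with a number of a shift or a turn outside -1 to 1 is refused whole. A call with a gripper value outside its range is refused whole. "grip" is the finger opening in mm, from 0 to 87, set as the call begins (left out, the last holds). The fingers move at their own pace and stop on an object; the grip force is fixed at half the most. Time passes only in rows, so rows that do not move let the fingers close. It gives the time, the measured TCP pose, the force, the opening and the grip force at its end, in the units of the state.
- r.sense(): the state, without advancing time (a new reading comes with each control period).
- cams.capture(name): name is "scene" or "top"; returns (picture, depth): 384x512x3 uint8, blue, green, red; 384x512 float32, m along the optical axis (not along the pixel's ray), 0 where there is no reading.
- cams.camera_info(name): a dict with "mtx" (3x3 intrinsics, pixels), "k1" (the pictures are not rectified: a ray, as slopes to the right and down, at radius r is drawn at 1 + k1 r^2 times it, then the intrinsics apply), "R" (3x3) and "t" (3): a world point X has camera coordinates R X + t. Camera axes: x right, y down, z forward; pixel columns grow to the right and rows downward; lengths in m; the calibration is good to about 2 mm. A picture is of the moment at which its call begins. camera_info takes no time and is no camera call.
- r.finish_job(): hands the job in; it is judged then, once.
The state is a dict: "time_s": time; "joints": joint angles; "joint_velocities": joint speeds; "effort": joint torques, N m; "tcp_pos": TCP position; "ee_rot": TCP orientation; "wrist_force": force on the tool from outside, world axes, zero at the start; "moment": the same for the moment, N m; "gripper_width": opening from 0.0 (shut) to 1.0 (fully open); "gripper_force": force on a finger pad.
Only numpy, scipy, OpenCV 4.12 (cv2) and the standard library are available. Lean on these libraries where they do the work, as an engineer would, in place of code of your own. Each camera call takes 0.05 s, during which the arm holds its last target. There are 200 camera calls.

## Working session

There is one attempt and no reset: what is moved stays moved. The work goes in short steps, Python scripts to look and compute and a tool call to move; the robot and the scene stay as the last step left them, time stands still between calls to the robot, and variables do not carry over. Pictures are saved under pics/ and viewed, at most 10 in all, crops included, and the job is handed in when it is done.

Besides the shell and the picture viewer there is one more tool, called after "Request:" as a command line: name --argument value ..., lists and objects as JSON in quotes. play_rows: Moves the arm, as the interface text tells. Scaled input: -1 to 1 covers 30 mm each way for a shift and 0.15 rad each way for a turn. Its arguments: {"type":"object","properties":{"commands":{"type":"string"},"grip":{"type":"number"}},"required":["commands"]}

```bash
ls; mkdir -p pics
cat > h.py <<'E'
import numpy as np, cv2
from station import r, cams
def cap(n):
    p,d=cams.capture(n); np.savez(f'{n}.npz',p=p,d=d); return p,d
def cloud(n,d):
    c=cams.camera_info(n); K=np.array(c['mtx']);R=np.array(c['R']);t=np.array(c['t'])
    v,u=np.mgrid[:d.shape[0],:d.shape[1]]
    q=np.stack([u,v],-1).reshape(-1,1,2).astype(np.float64)
    s=cv2.undistortPoints(q,K,np.array([c['k1'],0,0,0,0.])).reshape(*d.shape,2)
    P=np.dstack([s[...,0]*d,s[...,1]*d,d])
    W=(P-t)@R
    W[d==0]=np.nan
    return W
E
python3 - <<'E'
from h import *
for n in('scene','top'):
    p,d=cap(n); cv2.imwrite(f'pics/{n}1.png',cv2.resize(p,(800,600),interpolation=cv2.INTER_CUBIC))
    c=cams.camera_info(n); print(n,np.array(c['mtx']).round(1).tolist(),c['k1'],np.round(-np.array(c['R']).T@c['t'],3),np.round(c['R'],2).tolist())
s=r.sense();print(s)
E
```

```text
pics
scene [[466.7, 0.0, 249.6], [0.0, 466.7, 189.2], [0.0, 0.0, 1.0]] -0.06810547364147049 [ 1.243 -0.477  1.163] [[0.58, 0.81, -0.0], [0.64, -0.47, -0.61], [-0.5, 0.35, -0.79]]
top [[485.6, 0.0, 253.0], [0.0, 485.6, 192.5], [0.0, 0.0, 1.0]] -0.057857381237250656 [ 0.276 -0.018  1.512] [[-0.02, -1.0, -0.0], [-0.98, 0.02, -0.21], [0.21, 0.0, -0.98]]
{'time_s': 0.1, 'joints': array([ 8.88419170e+01,  2.20874600e+01,  3.88406442e-01, -2.46183430e-02,
       -6.84092864e+01, -1.48155745e+01]), 'joint_velocities': array([ 3.43160544e-02, -5.13807143e-02,  2.03339180e-01,  1.54231955e-01,
       -4.59065301e-02, -7.01216468e-06]), 'effort': array([-5.70634020e-04, -3.91691566e+01,  1.87935412e+01,  4.23191205e+00,
        1.34942721e-02, -7.34186165e-05]), 'tcp_pos': array([0.17184671, 0.6003698 , 0.22156459]), 'ee_rot': array([[ 9.61344717e-01, -2.75347314e-01, -4.37658228e-04],
       [-2.75347645e-01, -9.61342879e-01, -1.88239649e-03],
       [ 9.75731969e-05,  1.93014009e-03, -9.99998133e-01]]), 'wrist_force': array([ 0.25424324, -0.68311829, -0.28364866]), 'moment': array([-0.01393783,  0.02502739, -0.0063961 ]), 'gripper_force': 0.0, 'gripper_width': 1.0001938789419909}
```

View pics/scene1.png

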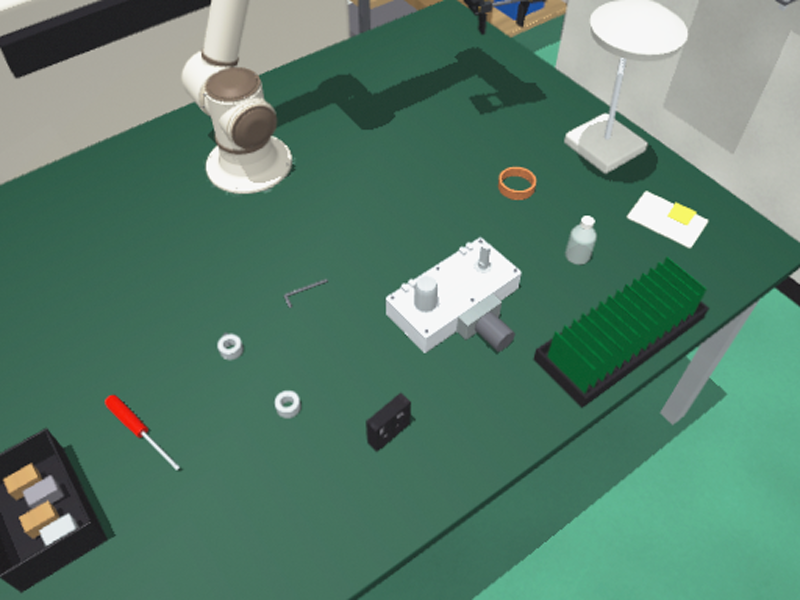

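View pics/top1.png

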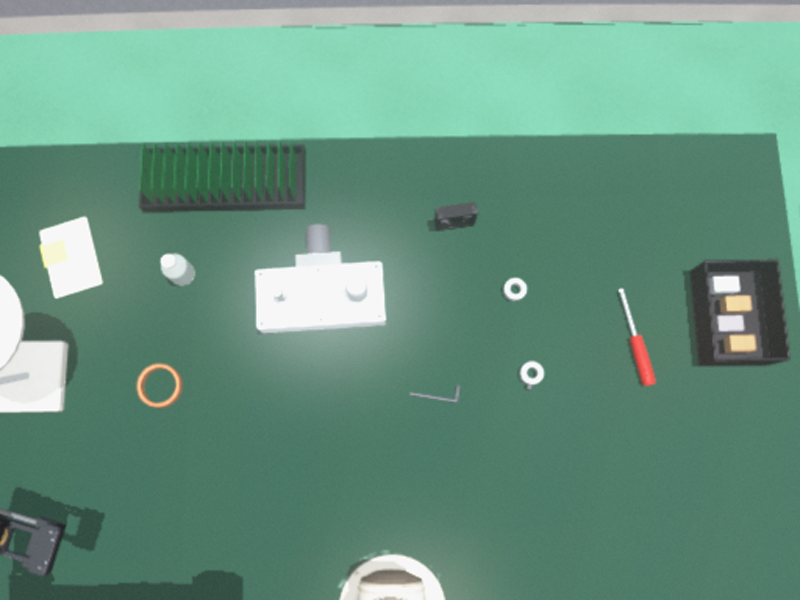

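The scene image shows the bare shaft at about (484,256) and the capped collar at (426,292). In the top image the bare shaft is at (279,294). The ring at (532,373) has a screw head at (529,386), towards the robot, and the plain spacer is at (515,289).

Run:
```python
from h import *
import os
for n in('scene','top'):
    z=np.load(n+'.npz'); p,d=z['p'],z['d']; W=cloud(n,d); x,y,Z=W[...,0],W[...,1],W[...,2]
    def st(name,m):
        q=W[m]; 
        if len(q): print(n,name,len(q),'mean',q.mean(0).round(4),'mid',((q.max(0)+q.min(0))/2).round(4),'ext',(np.ptp(q,axis=0)).round(4)); 
        return q
    reg=(x>.35)&(x<.7)&(y>-.15)&(y<.45)
    bright=p.min(2)>100
    top=reg&(abs(Z-.055)<.006)&bright
    q=st('headtop',top)
    print(cv2.minAreaRect((q[:,:2]*1000).astype(np.float32)))
    st('above.1',reg&(Z>.1)&(Z<.14)&(y>.05))
    q=W[reg&(Z>.062)&(Z<.14)]
    m=(reg&(Z>.062)&(Z<.14)).astype(np.uint8)
    k,l,s,c=cv2.connectedComponentsWithStats(m)
    for i in range(1,k):
        a=W[l==i]; print('  comp',s[i].tolist(),a.mean(0).round(4),a.max(0).round(4),a.min(0).round(4))
    m=((x>.2)&(x<.75)&(y<-.1)&(y>-.6)&(Z>.012)&(Z<.04)).astype(np.uint8)
    k,l,s,c=cv2.connectedComponentsWithStats(m)
    for i in range(1,k):
        if s[i][4]<15: continue
        a=W[l==i]; t=a[a[:,2]>.021]; print('  ring',s[i].tolist(),a.mean(0).round(4), 'top',len(t),cv2.minEnclosingCircle((t[:,:2]*1000).astype(np.float32)) if len(t)>3 else '')
z=np.load('scene.npz')['p']; t=np.load('top.npz')['p']
a=cv2.resize(z[145:230,240:340],(600,510),interpolation=cv2.INTER_CUBIC)
cv2.imwrite('pics/c1.png',a)
b=cv2.resize(t[160:255,155:255],(400,380),interpolation=cv2.INTER_CUBIC); c=cv2.resize(t[170:255,310:360],(224,380),interpolation=cv2.INTER_CUBIC)
cv2.imwrite('pics/c2.png',np.hstack([b,c]))
```

```text
scene headtop 2310 mean [0.6133 0.1346 0.0536] mid [0.6172 0.2164 0.055 ] ext [0.1646 0.4281 0.012 ]
((614.9087524414062, 216.16461181640625), (160.42405700683594, 421.2101135253906), 2.9341185092926025)
scene above.1 185 mean [0.6195 0.1848 0.1122] mid [0.6279 0.2398 0.112 ] ext [0.0859 0.3794 0.0239]
  comp [366, 138, 15, 19, 202] [0.6646 0.4114 0.0849] [0.6851 0.4334 0.1144] [0.6362 0.3924 0.0623]
  comp [306, 155, 8, 16, 97] [0.5984 0.2032 0.0926] [0.6076 0.2139 0.117 ] [0.5849 0.195  0.0626]
  comp [298, 156, 1, 2, 2] [0.5395 0.2095 0.0633] [0.5415 0.2111 0.0639] [0.5375 0.2078 0.0628]
  comp [300, 156, 3, 3, 4] [0.5474 0.2151 0.0633] [0.5512 0.2165 0.0651] [0.5416 0.212  0.0622]
  comp [294, 158, 3, 5, 9] [0.5457 0.1931 0.0644] [0.5536 0.1977 0.0681] [0.539  0.1899 0.0629]
  comp [301, 160, 1, 1, 1] [0.5556 0.2085 0.0623] [0.5556 0.2085 0.0623] [0.5556 0.2085 0.0623]
  comp [261, 177, 19, 22, 292] [0.6101 0.0502 0.0998] [0.6268 0.0741 0.1239] [0.5457 0.0318 0.0624]
  comp [257, 183, 5, 3, 8] [0.5566 0.0446 0.0644] [0.5636 0.0478 0.0679] [0.5486 0.042  0.0621]
  ring [140, 213, 
[... 4752 characters left out ...]
2 0.064 ]
  comp [176, 204, 4, 4, 10] [0.5438 0.212  0.0663] [0.5485 0.2164 0.0699] [0.5378 0.2076 0.0624]
  comp [208, 205, 1, 1, 1] [0.5437 0.1195 0.0633] [0.5437 0.1195 0.0633] [0.5437 0.1195 0.0633]
  ring [322, 178, 14, 15, 121] [ 0.61   -0.2561  0.0232] top 88 ((610.6962280273438, -256.9771728515625), 21.635948181152344)
  ring [397, 186, 9, 25, 46] [ 0.5677 -0.4839  0.0168] top 4 ((572.9241943359375, -481.1380615234375), 9.627650260925293)
  ring [404, 211, 15, 36, 254] [ 0.4595 -0.5043  0.0227] top 168 ((466.65032958984375, -503.67822265625), 55.75215530395508)
  ring [333, 232, 14, 18, 135] [ 0.4377 -0.2812  0.0223] top 87 ((437.2261047363281, -282.0851745605469), 23.79866600036621)
```

View pics/c1.png

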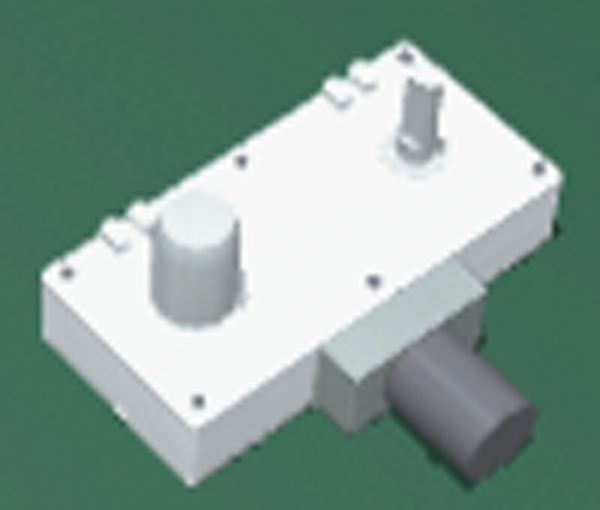

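View pics/c2.png

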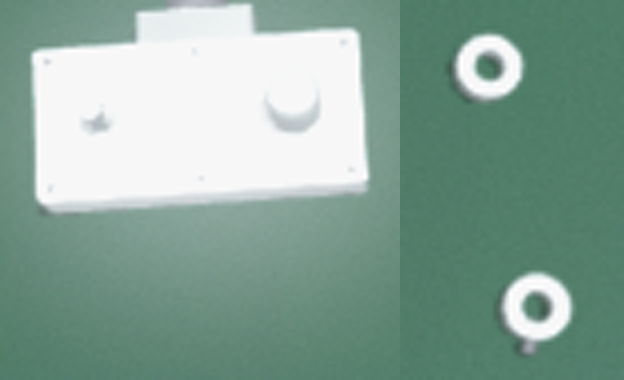

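The scene crop shows the bare shaft at about (420,115) with its guide in front at (350,82), and the capped collar at (195,260). The top crop shows the screw head just below the lower ring. Next I refine positions by ray-plane intersection.

```bash
cat >> h.py <<'E'
def plane(n,uv,z):
    c=cams.camera_info(n); K=np.array(c['mtx']);R=np.array(c['R']);t=np.array(c['t'])
    s=cv2.undistortPoints(np.array(uv,float).reshape(-1,1,2),K,np.array([c['k1'],0,0,0,0.])).reshape(-1,2)
    D=np.c_[s,np.ones(len(s))]@R; C=-R.T@t
    return (C+D*((z-C[2])/D[:,2])[:,None])[:,:2]
E
python3 - <<'E'
from h import *
for n in('scene','top'):
    z=np.load(n+'.npz'); p,d=z['p'],z['d']; W=cloud(n,d); x,y,Z=W[...,0],W[...,1],W[...,2]
    g=p.astype(int).min(2)
    reg=(x>.5)&(x<.7)&(y>-.02)&(y<.3)&(Z>.04)
    hist=np.histogram(g[reg],10,(50,256)); print(n,hist[0],hist[1].astype(int))
    thr=(215 if n=='scene' else 225)
    m=(reg&(g>thr)&(Z<.063)).astype(np.uint8)
    cs,_=cv2.findContours(m,cv2.RETR_EXTERNAL,cv2.CHAIN_APPROX_NONE); c=max(cs,key=cv2.contourArea)[:,0]
    q=plane(n,c,.055); print(' head',cv2.minAreaRect((q*1000).astype(np.float32)))
    # guides
    # rings
    for cx,cy in((.440,-.282),(.612,-.258)):
        m=(np.hypot(x-cx,y-cy)<.045)
        # non-green pixels
        b=p.astype(int); sat=b.max(2)-b.min(2)
        mm=m&(sat<35)
        top=mm&(g>(190 if n=='top' else 190))
        v,u=np.nonzero(top); q=plane(n,np.c_[u,v],.024)
        print(' ring',len(q),q.mean(0).round(4),cv2.minEnclosingCircle((q*1000).astype(np.float32)))
        v,u=np.nonzero(mm); q=plane(n,np.c_[u,v],.012); rr=np.hypot(*(q-q.mean(0)).T); print('  far',q[rr>rr.max()-.004].mean(0).round(4), rr.max().round(4))
E
```

```text
scene [   0    0   23   57   87  246  368   54  183 1982] [ 50  70  91 111 132 153 173 194 214 235 256]
 head ((599.789794921875, 130.46572875976562), (121.1573715209961, 247.59439086914062), 3.051548480987549)
 ring 96 [ 0.4446 -0.284 ] ((444.2568664550781, -284.6231994628906), 21.73494529724121)
  far [ 0.4361 -0.282 ] 0.0341
 ring 110 [ 0.6145 -0.2594] ((614.5435180664062, -258.7487487792969), 21.622385025024414)
  far [ 0.6134 -0.2579] 0.0291
top [   0    0    0    0    0   18   70   47  256 2990] [ 50  70  91 111 132 153 173 194 214 235 256]
 head ((609.1306762695312, 132.71878051757812), (146.20126342773438, 247.0812530517578), 3.5252017974853516)
 ring 128 [ 0.4399 -0.2835] ((440.31597900390625, -283.2466735839844), 22.551715850830078)
  far [ 0.4167 -0.2797] 0.032
 ring 120 [ 0.6103 -0.2585] ((610.6100463867188, -258.35882568359375), 22.260147094726562)
  far [ 0.6112 -0.2594] 0.0267
```

Request:
play_rows --commands "0.94 -0.876 0 0 0 0;0.94 -0.876 0 0 0 0;0.94 -0.876 0 0 0 0;0.94 -0.876 0 0 0 0;0.94 -0.876 0 0 0 0;0.94 -0.876 0 0 0 0;0.94 -0.876 0 0 0 0;0.94 -0.876 0 0 0 0;0.94 -0.876 0 0 0 0;0.94 -0.876 0 0 0 0;0.94 -0.876 0 0 0 0;0.94 -0.876 0 0 0 0;0.94 -0.876 0 0 0 0;0.94 -0.876 0 0 0 0;0.94 -0.876 0 0 0 0;0 0 0 0 0 0;0 0 0 0 0 0" --grip 50

```text
time_s: 1.8
tcp_pos: [0.595, 0.2058, 0.2215]
ee_rot: [[0.961, -0.277, -0.002], [-0.277, -0.961, -0.001], [-0.001, 0.001, -1.0]]
wrist_force: [-0.2, 0.5, 0.1]
gripper_width: 0.574
gripper_force: 0.0
```

Run:
```python
from h import *
s=r.sense(); print(s['tcp_pos'],s['wrist_force'],s['gripper_width'],s['ee_rot'].round(3).tolist())
p,d=cap('scene'); W=cloud('scene',d)
cv2.imwrite('pics/s2.png',cv2.resize(p[110:210,240:370],(780,600),interpolation=cv2.INTER_CUBIC))
p=np.load('top.npz')['p']; q=p[215:262,318:362]; cv2.imwrite('pics/t2.png',cv2.resize(q,None,fx=10,fy=10,interpolation=cv2.INTER_CUBIC))
```

```text
[0.59500611 0.20576825 0.22153114] [-0.22394864  0.5030964   0.06661727] 0.574210113118918 [[0.961, -0.277, -0.002], [-0.277, -0.961, -0.001], [-0.001, 0.001, -1.0]]
```

View pics/t2.png

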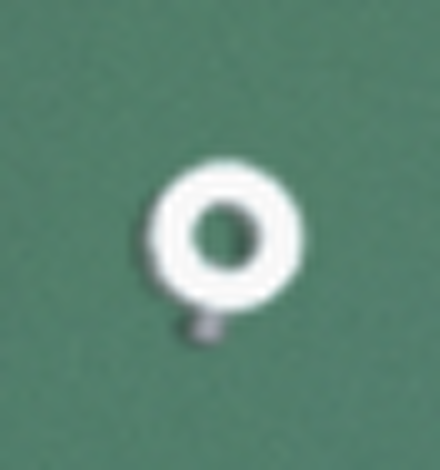

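The ring's top is centred at (226,235) in the crop and the screw head at (206,328), so the screw points slightly left of straight down. Next I descend and feel the shaft.

Request:
play_rows --commands "0 0 -0.99 0 0 0;0 0 -0.99 0 0 0;0 0 -0.99 0 0 0;0 0 -0.99 0 0 0;0 0 -0.99 0 0 0;0 0 0 0 0 0"

```text
time_s: 2.45
tcp_pos: [0.591, 0.2062, 0.0697]
ee_rot: [[0.962, -0.274, -0.009], [-0.274, -0.962, -0.004], [-0.007, 0.007, -1.0]]
wrist_force: [-0.4, -0.3, -0.1]
gripper_width: 0.575
gripper_force: 0.0
```

Request:
play_rows --commands "0 0 0 0 0 0;0 0 0 0 0 0;0 0 0 0 0 0;0 0 0 0 0 0;0 0 0 0 0 0;0 0 0 0 0 0;0 0 0 0 0 0" --grip 8

```text
time_s: 3.15
tcp_pos: [0.5957, 0.2077, 0.0751]
ee_rot: [[0.962, -0.274, 0.002], [-0.274, -0.962, 0.002], [0.002, -0.002, -1.0]]
wrist_force: [-1.4, 3.5, 3.8]
gripper_width: 0.195
gripper_force: 30.0
```

Run:
```python
from h import *
s=r.sense(); print(s['time_s'],s['tcp_pos'],s['wrist_force'],s['moment'],s['gripper_width']*87,s['gripper_force'])
a=plane('top',[[340.6,238.5]],.024)[0];b=plane('top',[[338.6,247.8]],.012)[0];print(a,b,np.degrees(np.arctan2(*(a-b)[::-1])),np.hypot(*(a-b)))
```

```text
3.15 [0.59571938 0.20766601 0.07509933] [-1.35612235  3.52242094  3.80140263] [1.11227701 0.3596932  0.14140653] 16.924967082009694 29.997576652153555
[ 0.43939434 -0.28460416] [ 0.4120471  -0.27909462] -11.390671042863472 0.027896710258016166
```

Request:
play_rows --commands "0 0 0 0 0 0;0 0 0 0 0 0;0 0 0 0 0 0" --grip 30

```text
time_s: 3.45
tcp_pos: [0.5943, 0.2057, 0.0733]
ee_rot: [[0.961, -0.276, -0.002], [-0.276, -0.961, -0.001], [-0.002, 0.002, -1.0]]
wrist_force: [0.1, 0.3, -0.8]
gripper_width: 0.326
gripper_force: 0.0
```

Request:
play_rows --commands "0 0 0 0 0 1;0 0 0 0 0 1;0 0 0 0 0 0"

```text
time_s: 3.75
tcp_pos: [0.5945, 0.2059, 0.0734]
ee_rot: [[1.0, 0.02, -0.002], [0.02, -1.0, -0.001], [-0.002, 0.001, -1.0]]
wrist_force: [0.5, 0.0, -0.5]
gripper_width: 0.344
gripper_force: 0.0
```

Request:
play_rows --commands "0 0 0 0 0 0;0 0 0 0 0 0;0 0 0 0 0 0;0 0 0 0 0 0;0 0 0 0 0 0" --grip 8

```text
time_s: 4.25
tcp_pos: [0.5949, 0.2078, 0.0739]
ee_rot: [[1.0, 0.021, 0.001], [0.021, -1.0, 0.002], [0.001, -0.002, -1.0]]
wrist_force: [-1.2, 5.2, -1.5]
gripper_width: 0.163
gripper_force: 30.0
```

Request:
play_rows --commands "0 0 0 0 0 0;0 0 0 0 0 0;0 0.07 0 0 0 0.55" --grip 30

```text
time_s: 4.55
tcp_pos: [0.5949, 0.2078, 0.0741]
ee_rot: [[0.995, 0.105, -0.001], [0.105, -0.995, -0.001], [-0.001, 0.001, -1.0]]
wrist_force: [0.1, 0.7, 0.0]
gripper_width: 0.321
gripper_force: 0.0
```

Request:
play_rows --commands "0 0 0 0 0 0;0 0 0 0 0 0;0 0 0 0 0 0;0 0 0 0 0 0;0 0 0 0 0 0;0 0 0 0 0 0" --grip 8

```text
time_s: 5.15
tcp_pos: [0.595, 0.208, 0.0741]
ee_rot: [[0.995, 0.103, -0.0], [0.103, -0.995, -0.001], [-0.001, 0.001, -1.0]]
wrist_force: [0.4, -4.3, 0.7]
gripper_width: 0.153
gripper_force: 30.0
```

Run:
```python
from h import *
s=r.sense(); print(s['joints'].round(1),s['gripper_width']*87,s['moment'])
```

```text
[ 34.   30.2  -9.3   0.  -50.6  61.9] 13.351244151723076 [-1.01532685 -0.27886768  0.12707026]
```

Request:
play_rows --commands "0 0 0 0 0 -0.77;0 0 0 0 0 -0.77;0 0 0 0 0 -0.77;0 0 0 0 0 -0.77;0 0 0 0 0 -0.77;0 0 0 0 0 -0.77;0 0 0 0 0 -0.77;0 0 0 0 0 -0.77;0 0 0 0 0 -0.77;0 0 0 0 0 -0.77;0 0 0 0 0 -0.77;0 0 0 0 0 -0.77;0 0 0 0 0 -0.77;0 0 0 0 0 -0.77;0 0 0 0 0 0;0 0 0 0 0 0;0 0 0 0 0 0;0 0 0 0 0 0"

```text
time_s: 6.95
tcp_pos: [0.5948, 0.2081, 0.0741]
ee_rot: [[0.059, -0.998, -0.001], [-0.998, -0.059, -0.001], [0.001, 0.001, -1.0]]
wrist_force: [0.2, -5.4, 1.5]
gripper_width: 0.149
gripper_force: 30.0
```

Run:
```python
from h import *
s=r.sense(); print(s['joints'].round(1),s['gripper_width']*87,s['moment'],s['tcp_pos'],np.degrees(np.arctan2(s['ee_rot'][1,1],s['ee_rot'][0,1])))
```

```text
[ 34.   30.2  -9.3   0.  -50.6 -30.6] 12.9931633481291 [-1.41807128 -0.3648518   0.09437715] [0.5948436  0.20809689 0.07407335] -176.60821268033956
```

Request:
play_rows --commands "0 0 0 0 0 0;0 0 0 0 0 0;0 0 0 0 0 0;0 0 0 0 0 0;0 0 0.97 0 0 0;0 0 0.97 0 0 0;0 0 0.97 0 0 0;0 0 0.97 0 0 0;0 0 0.97 0 0 0" --grip 45

```text
time_s: 7.85
tcp_pos: [0.5948, 0.2091, 0.2208]
ee_rot: [[0.058, -0.998, 0.0], [-0.998, -0.058, 0.001], [-0.001, -0.0, -1.0]]
wrist_force: [1.4, 0.5, -0.2]
gripper_width: 0.517
gripper_force: 0.0
```

Request:
play_rows --commands "-0.3 -0.962 0 0 0 0.515;-0.3 -0.962 0 0 0 0.515;-0.3 -0.962 0 0 0 0.515;-0.3 -0.962 0 0 0 0.515;-0.3 -0.962 0 0 0 0.515;-0.3 -0.962 0 0 0 0.515;-0.3 -0.962 0 0 0 0.515;-0.3 -0.962 0 0 0 0.515;-0.3 -0.962 0 0 0 0.515;-0.3 -0.962 0 0 0 0.515;-0.3 -0.962 0 0 0 0.515;-0.3 -0.962 0 0 0 0.515;-0.3 -0.962 0 0 0 0.515;-0.3 -0.962 0 0 0 0.515;-0.3 -0.962 0 0 0 0.515;-0.3 -0.962 0 0 0 0.515;-0.3 -0.962 0 0 0 0.515;0 0 0 0 0 0;0 0 0 0 0 0" --grip 75

```text
time_s: 9.75
tcp_pos: [0.4418, -0.282, 0.2195]
ee_rot: [[0.98, -0.201, 0.0], [-0.201, -0.98, 0.0], [0.0, -0.0, -1.0]]
wrist_force: [-0.1, -0.1, -0.5]
gripper_width: 0.862
gripper_force: 0.0
```

Run:
```python
from h import *
s=r.sense(); print(s['time_s'],s['joints'].round(1),s['gripper_width']*87,s['tcp_pos'],np.degrees(np.arctan2(s['ee_rot'][1,1],s['ee_rot'][0,1])),s['wrist_force'])
old=np.load('scene.npz')['p']
p,d=cap('scene'); 
a=cv2.resize(p[125:185,270:350],(560,420),interpolation=cv2.INTER_CUBIC)
z=np.load('scene.npz')
c=cv2.resize(old[205:235,130:165],(490,420),interpolation=cv2.INTER_CUBIC)
cv2.imwrite('pics/s3.png',np.vstack([a[:, :490],c])[:600] if 0 else cv2.resize(np.hstack([a,c]),(800,320)))
```

```text
9.75 [-14.8  12.4 -13.9  -0.  -63.8  93.3] 74.95407461348955 [ 0.44184722 -0.28201783  0.21946767] -101.57335511275656 [-0.07118571 -0.05938216 -0.47816287]
```

View pics/s3.png

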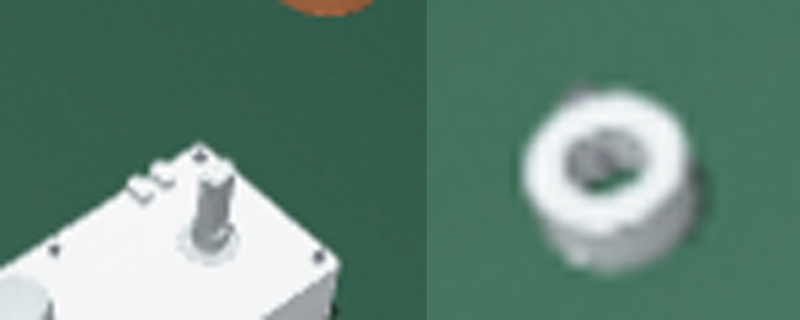

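The shaft now shows a flat towards the guide at (215,175). The old crop shows the screw head at the ring's upper left (585,95). Next I descend onto the collar.

Request:
play_rows --commands "0 -0.04 -0.9 0 0 0;0 0 -0.95 0 0 0;0 0 -0.95 0 0 0;0 0 -0.95 0 0 0;0 0 -0.95 0 0 0;0 0 -0.95 0 0 0;0 0 -0.6 0 0 0;0 0 -0.4 0 0 0;0 0 -0.25 0 0 0;0 0 -0.15 0 0 0;0 0 -0.08 0 0 0;0 0 0 0 0 0;0 0 0 0 0 0;0 0 0 0 0 0"

```text
time_s: 11.2
tcp_pos: [0.4423, -0.2832, 0.0062]
ee_rot: [[0.98, -0.199, 0.001], [-0.199, -0.98, -0.0], [0.001, 0.0, -1.0]]
wrist_force: [-0.7, -0.2, 0.7]
gripper_width: 0.867
gripper_force: 0.0
```

Request:
play_rows --commands "0 0 -0.08 0 0 0;0 0 0 0 0 0;0 0 0 0 0 0;0 0 0 0 0 0;0 0 0 0 0 0;0 0 0 0 0 0;0 0 0 0 0 0;0 0 0 0 0 0;0 0 0 0 0 0;0 0 0 0 0 0" --grip 38

```text
time_s: 12.2
tcp_pos: [0.442, -0.2831, 0.0032]
ee_rot: [[0.98, -0.199, 0.0], [-0.199, -0.98, -0.0], [0.0, -0.0, -1.0]]
wrist_force: [0.3, -0.2, 0.2]
gripper_width: 0.5
gripper_force: 30.0
```

Request:
play_rows --commands "0 0 0.5 0 0 0;0 0 0.9 0 0 0;0 0 0.97 0 0 0;0 0 0.97 0 0 0;0 0 0.97 0 0 0;0 0 0.97 0 0 0;0 0 0.97 0 0 0;0 0 0.5 0 0 0"

```text
time_s: 13.0
tcp_pos: [0.4424, -0.2832, 0.208]
ee_rot: [[0.98, -0.199, 0.003], [-0.199, -0.98, -0.001], [0.003, 0.0, -1.0]]
wrist_force: [0.2, -0.3, -2.8]
gripper_width: 0.503
gripper_force: 30.0
```

Request:
play_rows --commands "0.15 0.48 0 0 0 0.1;0.298 0.962 0 0 0 0.1;0.298 0.962 0 0 0 0.1;0.298 0.962 0 0 0 0.1;0.298 0.962 0 0 0 0.1;0.298 0.962 0 0 0 0.1;0.298 0.962 0 0 0 0.1;0.298 0.962 0 0 0 0.1;0.298 0.962 0 0 0 0.1;0.298 0.962 0 0 0 0.1;0.298 0.962 0 0 0 0.1;0.298 0.962 0 0 0 0.1;0.298 0.962 0 0 0 0.1;0.298 0.962 0 0 0 0.1;0.298 0.962 0 0 0 0.1;0.298 0.962 0 0 0 0.1;0.298 0.962 0 0 0 0.12;0.148 0.482 0 0 0 0;0 0 0 0 0 0;0 0 0 0 0 0"

```text
time_s: 15.0
tcp_pos: [0.5932, 0.2071, 0.2049]
ee_rot: [[0.998, 0.058, -0.002], [0.058, -0.998, -0.001], [-0.002, 0.001, -1.0]]
wrist_force: [0.3, -0.2, -2.3]
gripper_width: 0.499
gripper_force: 30.0
```

Run:
```python
from h import *
s=r.sense(); print(s['time_s'],s['joints'].round(1),s['gripper_width']*87,s['tcp_pos'],np.degrees(np.arctan2(s['ee_rot'][1,1],s['ee_rot'][0,1])),s['wrist_force'])
c=cams.camera_info
p,d=cap('top'); q,e=cap('scene')
def px(n,X):
    k=c(n); return cv2.projectPoints(np.array([X]),cv2.Rodrigues(np.array(k['R']))[0],np.array(k['t']),np.array(k['mtx']),np.array([k['k1'],0,0,0,0.]))[0].ravel()
out=[]
for n,im in(('top',p),('scene',q)):
    u,v=px(n,s['tcp_pos']+[0,0,.009]); print(n,u,v)
    u,v=int(u),int(v); out.append(cv2.resize(im[v-20:v+20,u-20:u+20],(400,400),interpolation=cv2.INTER_CUBIC)); print(u-20,v-20)
cv2.imwrite('pics/h4.png',np.hstack(out))
```

```text
15.0 [ 34.   23.1  -0.5  -0.  -66.6  59.4] 43.43918545600239 [0.59321626 0.20708733 0.20489017] -86.68820594896152 [ 0.34854836 -0.23737335 -2.31809389]
top 171.1454692242311 177.97209683666125
151 157
scene 313.5021379075402 133.08950966004747
293 113
```

View pics/h4.png

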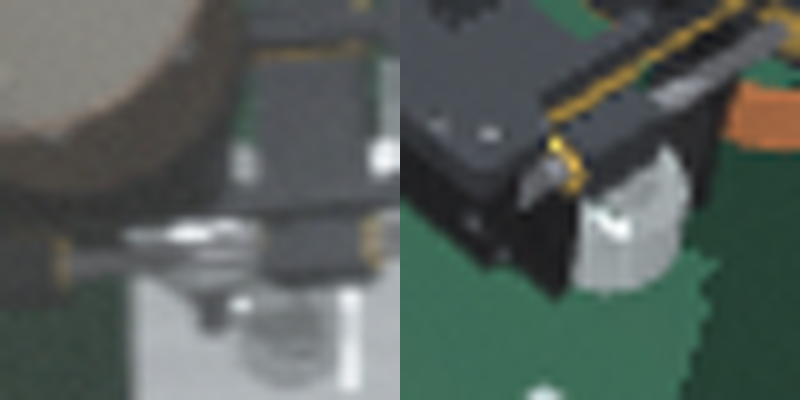

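The collar is held between the fingers. In the top crop its screw head shows at (212,315), on the robot side.

Run:
```python
from h import *
a=plane('top',[[172.2,188.5],[172.2,187.5],[171.8,188.5]],.2137); print(a, a-[.5932,.2071])
for b in a: v=np.array([.5932,.2071])-b; print(np.hypot(*v),np.degrees(np.arctan2(v[1],v[0])))
z=np.load('top.npz');d=z['d'];W=cloud('top',d)
q=W[184:192,167:178]; print((q[...,2]*1000).round(0))
m=(abs(W[...,2]-.2137)<.012); m[:,:165]=0;m[:,180:]=0;
```

```text
[[0.56351618 0.20365497]
 [0.56632498 0.20370645]
 [0.5635349  0.20475573]] [[-0.02968382 -0.00344503]
 [-0.02687502 -0.00339355]
 [-0.0296651  -0.00234427]]
0.02988306564893057 6.619985954459024
0.027088423423902053 7.196748468788347
0.029757580083277422 4.518382508886132
[[222. 229. 221. 223. 225. 225. 228. 223. 227. 217. 212.]
 [210. 224. 221. 225. 225. 230. 220. 222. 215. 208. 209.]
 [ 58.  51. 209. 213. 220. 218. 219. 212. 207. 117. 116.]
 [ 56.  55.  53.  60. 222. 221. 216. 217. 110.  nan 112.]
 [ 58.  57.  53.  54. 218. 221. 215. 213. 112. 115. 115.]
 [ 54.  56.  56.  53. 218. 223. 218. 214.  55. 101. 100.]
 [ 56.  58.  54.  60. 210. 211. 212.  52.  56.  55.  89.]
 [ 53.  53.  54.  58.  55.  58.  56.  54.  52.  64.  76.]]
```

Request:
play_rows --commands "0.02 0 -0.8 0 0 0;0 0 -0.9 0 0 0;0 0 -0.6 0 0 0;0 0 -0.3 0 0 0;0 0 -0.1 0 0 0;0 0 0 0 0 0;0 0 0 0 0 0"

```text
time_s: 15.8
tcp_pos: [0.5953, 0.2077, 0.1261]
ee_rot: [[0.998, 0.058, 0.002], [0.058, -0.998, 0.001], [0.002, -0.001, -1.0]]
wrist_force: [-0.0, 0.1, -2.1]
gripper_width: 0.503
gripper_force: 30.0
```

Request:
play_rows --commands "0 0 -0.1 0 0 0;0 0 -0.1 0 0 0;0 0 -0.1 0 0 0;0 0 -0.1 0 0 0;0 0 0 0 0 0"

```text
time_s: 16.3
tcp_pos: [0.5942, 0.2074, 0.112]
ee_rot: [[0.998, 0.058, -0.001], [0.058, -0.998, -0.001], [-0.001, 0.001, -1.0]]
wrist_force: [-0.6, -0.3, -1.6]
gripper_width: 0.5
gripper_force: 30.0
```

Request:
play_rows --commands "0 0 -0.07 0 0 0;0 0 -0.07 0 0 0;0 0 -0.07 0 0 0;0 0 -0.07 0 0 0;0 0 -0.07 0 0 0;0 0 0 0 0 0"

```text
time_s: 16.9
tcp_pos: [0.5943, 0.2074, 0.1018]
ee_rot: [[0.998, 0.058, -0.001], [0.058, -0.998, -0.0], [-0.001, 0.0, -1.0]]
wrist_force: [-0.5, -1.2, -2.8]
gripper_width: 0.501
gripper_force: 30.0
```

Request:
play_rows --commands "0 0 -0.1 0 0 0;0 0 -0.1 0 0 0;0 0 -0.1 0 0 0;0 0 -0.1 0 0 0;0 0 -0.1 0 0 0;0 0 -0.1 0 0 0;0 0 0 0 0 0;0 0 0 0 0 0;0 0 0 0 0 0"

```text
time_s: 17.8
tcp_pos: [0.5947, 0.2076, 0.0844]
ee_rot: [[0.998, 0.058, 0.0], [0.058, -0.998, 0.0], [0.0, -0.0, -1.0]]
wrist_force: [0.0, 0.5, -1.6]
gripper_width: 0.5
gripper_force: 30.0
```

Request:
play_rows --commands "0.02 0.001 0 0 0 0;0 0 0 0 0 0;0 0 0 0 0 0;0.02 0.001 0 0 0 0;0 0 0 0 0 0;0 0 0 0 0 0"

```text
time_s: 18.4
tcp_pos: [0.5958, 0.2076, 0.0842]
ee_rot: [[0.998, 0.058, -0.0], [0.058, -0.998, 0.0], [-0.0, -0.0, -1.0]]
wrist_force: [0.2, -0.3, -2.8]
gripper_width: 0.5
gripper_force: 30.0
```

Request:
play_rows --commands "0.02 0.001 0 0 0 0;0 0 0 0 0 0;0 0 0 0 0 0;0 0 0 0 0 0"

```text
time_s: 18.8
tcp_pos: [0.5963, 0.2077, 0.0842]
ee_rot: [[0.998, 0.058, -0.0], [0.058, -0.998, -0.0], [-0.0, 0.0, -1.0]]
wrist_force: [0.1, -0.1, -2.8]
gripper_width: 0.5
gripper_force: 30.0
```

Request:
play_rows --commands "0.02 0.001 0 0 0 0;0 0 0 0 0 0;0 0 0 0 0 0;0 0 0 0 0 0"

```text
time_s: 19.2
tcp_pos: [0.5965, 0.2076, 0.0841]
ee_rot: [[0.998, 0.058, -0.001], [0.058, -0.998, -0.0], [-0.001, 0.0, -1.0]]
wrist_force: [-2.0, -0.9, -2.2]
gripper_width: 0.5
gripper_force: 30.0
```

Request:
play_rows --commands "0.02 0.001 0 0 0 0;0 0 0 0 0 0;0 0 0 0 0 0;0 0 0 0 0 0"

```text
time_s: 19.6
tcp_pos: [0.5967, 0.2076, 0.0841]
ee_rot: [[0.998, 0.058, -0.002], [0.058, -0.998, -0.001], [-0.002, 0.0, -1.0]]
wrist_force: [-5.1, 1.8, -0.3]
gripper_width: 0.5
gripper_force: 30.0
```

Request:
play_rows --commands "0.014 0.001 0 0 0 0;0 0 0 0 0 0;0 0 0 0 0 0;0 0 0 0 0 0;0 0 0 0 0 0;0 0 0 0 0 0;0 0 0 0 0 0;0 0 0 0 0 0"

```text
time_s: 20.4
tcp_pos: [0.5967, 0.2075, 0.084]
ee_rot: [[0.998, 0.058, -0.003], [0.058, -0.998, -0.001], [-0.003, 0.001, -1.0]]
wrist_force: [-6.0, 0.9, 0.0]
gripper_width: 0.501
gripper_force: 30.0
```

Run:
```python
from h import *
q,e=cap('scene'); s=r.sense(); print(s['tcp_pos'],s['wrist_force'],s['moment'],s['gripper_width']*87)
cv2.imwrite('pics/f5.png',cv2.resize(q[120:195,260:360],(800,600),interpolation=cv2.INTER_CUBIC))
```

```text
[0.59673559 0.2075587  0.08404135] [-6.67420684  0.36013597  0.0624779 ] [ 2.03344982e-01  1.84445005e+00 -8.90368930e-04] 43.64226792111654
```

View pics/f5.png

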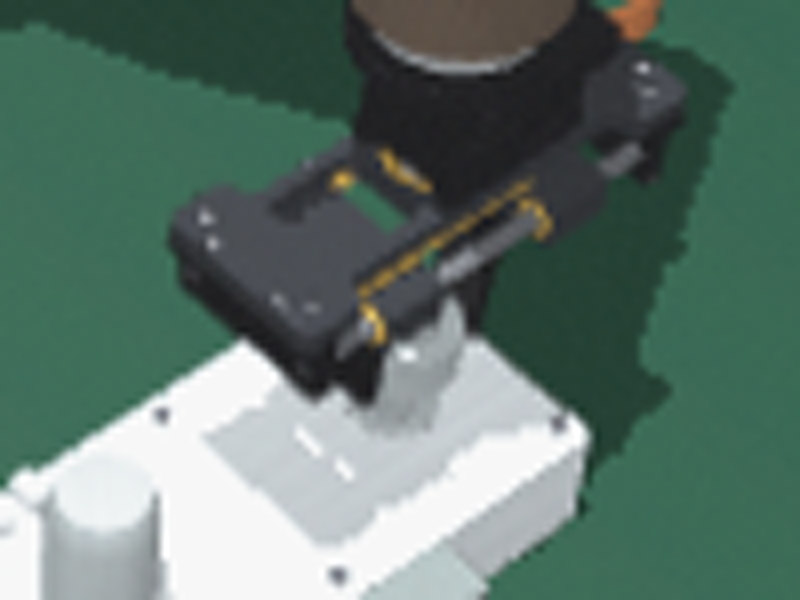

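The collar at (420,375) is on the shaft, upright between the fingers. It presses on the flat with about 6.5 N, and the capped collar at (105,520) is untouched.

```bash
python3 -c "
from station import r
print(r.finish_job())"
```

```text
the job is handed in; nothing more can be done
None
```

I turned the bare left shaft until a flat faced the key guide and slid the set-screw collar about halfway down the flats. I handed the job in with the collar gripped upright and the screw tip pressed on the flat at about 6.5 N; no verdict came back.

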